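# Cap the light box's ports and hold its sprung shutter half open

## Robot

A 7-joint arm with a two-finger parallel gripper is mounted at the origin on the work surface. World frame = base frame: x ahead of the robot, y to its left, z up, the work surface at z = 0. Lengths are in m, angles in rad, forces in N, time in s.
With the tool pointing down it reaches from about 0.4 to 0.875 m from the base axis. Payload 4.4 kg.
Tool frame: the origin (TCP) lies at the very end of the fingers, on their centre line; the grasp point (between the pads) lies 19 mm behind it; z points along the fingers, y is the direction in which the jaws open and shut (so a half turn about z gives the same grasp; the last joint's range is limited). The gripper opens to 85 mm and grips with 20 to 120 N. Pads are 22 mm wide; open, the fingers measure 114 mm over their backs; the gripper's body (76 mm by 85 mm) begins 54 mm behind the grasp point. The pads swing forward as they close: fully open they stand 13 mm farther back than shut.
Start: joints at [1.17, 0.628, 0.038, 1.517, -0.027, 0.996, -0.02], TCP at [0.214, -0.614, 0.231] pointing down, gripper open.
Joint ranges: [-3.06, 3.06], [-0.37, 2.12], [-1.25, 1.32], [0.18, 2.47], [-1.1, 4.24], [0.23, 1.98], [-2.94, 2.94]. Speed limits (rad/s): [2.57, 2.57, 3.14, 3.14, 3.14, 3.14, 3.14].

## Interface

Orientations are given as a unit quaternion [w, x, y, z].
In Python, from plant import observe, get_image, hand_in, boxes_of, outline_of, spot_point gives the robot as it stands.
- The arm moves only by the tool send_rows, never from a script. Its argument "targets" is a list of rows, each a list of 3 entries, a list of its own where there are three numbers: the shift along the tool's x, y, z in mm, then the turn about the tool's z in degrees, then the finger opening in mm, from 0 to 85.4. In form: [[[x, y, z], twist, fingers], ...]. A call has 1 to 20 rows; each row is the pose to reach, as a shift and turn from the pose commanded when the call began, along the tool's axes at that moment; what a row does not reach only later rows make up. A row lasts 1/12 s, in which the tool goes at most 41.7 mm and 7.16 degrees, less where a joint would pass 70% of its speed; a pose out of reach is approached as far as the arm can. A call with a gripper value outside its range is refused whole. The fingers move at their own pace and stop on an object; "newtons" is the grip in N (left out, the last holds). Time passes only in rows, so rows that repeat a pose let the fingers close. It gives the time, the measured TCP pose, the force and the opening at its end, in the units of the state.
- observe(): the state, without advancing time (a new reading comes with each control period).
- get_image(name): name is "scene" or "top"; returns a dict with "img" (420x560x3 uint8, red, green, blue), "z_map" (420x560 float32, m along the optical axis (not along the pixel's ray), 0 where there is no reading), "camera_matrix" (3x3 intrinsics, pixels), "k1" (the pictures are not rectified: a ray, as slopes to the right and down, at radius r is drawn at 1 + k1 r^2 times it, then the intrinsics apply), "R" (3x3) and "t" (3): a world point X has camera coordinates R X + t. Camera axes: x right, y down, z forward; pixel columns grow to the right and rows downward; lengths in m; the calibration is good to about 2 mm. A picture is of the moment at which its call begins.
- hand_in(): hands the job in, once; it reports no verdict.
Trained networks look in a picture, given as the dict that the camera call returned (one of the last four; its "shot" number tells which), for a name from the list of things; names that differ only in an ending like _2 or _b are one class to them, and where a whole thing is asked for, a point or a joint stands for the part that bears it (a point fixed in the world has none). Each returns a list of dicts, best first, with "score" (0 to 1); they miss things now and then, are a little off and sometimes report something else, mostly with a low value. They report only what shows in the picture. A call takes as long as a camera call. They do not tell look-alikes from the thing itself.
- boxes_of(query, picture): "xyz" ([x, y, z] in m, in world coordinates, good to about 4 mm: the middle of the surface that is visible of it).
- outline_of(query, picture): "pixels" (420x560 bool, what is visible of it).
- spot_point(query, picture): "xyz" ([x, y, z] in m, in world coordinates, good to about 4 mm: a listed point, or the origin of a listed thing).
The state is a dict: "time": time; "q": joint angles; "joint_vel": joint speeds; "tau": joint torques, N m; "tcp_pos": TCP position; "eef_rot": TCP orientation; "ft_force": force on the tool from outside, world axes, zero at the start; "moment": the same for the moment, N m; "width": finger opening in m.
Only numpy, scipy, OpenCV 4.12 (cv2) and the standard library are available. Lean on these libraries where they do the work, as an engineer would, in place of code of your own. Each camera call takes 0.05 s, during which the arm holds its last target.

## Task

Set the light box for a meter reading: put the two loose black covers over the round ports on its top, the larger cover on the larger port and the smaller on the smaller, fully down and let go. Only then take the upright tab of the sprung shutter, slide the shutter open to half its travel, so that half of the white window shows, and finish while holding it still there, without letting go. Leave everything else on the table where it is.

Things in the scene. Friction and masses are not known exactly. Their poses are not given: they have to be found in the camera images.
- light_box: Grey light box, fixed on the table, 200 mm (its x) by 260 mm (its y) by 70 mm high. Origin: centre of its underside; x points away from the robot, y to the left along the shutter's opening direction, z up. The shutter's track (dark guide rails 7 mm high, 53 mm apart, along y) is on the half nearer the robot, the two ports on the far half.
- shutter (a joint): Opening of the shutter in m: 0 closed (the start), 0.064 fully open, 0.032 half travel; grows as the shutter slides along the light box's +y. A spring pulls it shut: about 2.4 N at closed, 6.2 N at half, 10 N fully open; it goes back shut when let go.
- shutter_grip (a point): Middle of the shutter's upright tab, moving with it, 92 mm above the table; closed, it is at x -50, y -35 mm in the box's frame. Tab: 12 mm thick along the slide (box y), 30 mm wide, top 109 mm above the table, on the middle of a dark steel plate 46 x 64 x 4 mm over a white window 56 mm long. At half travel the white line on the plate meets the longest (middle) of the three black lines beside the track.
- large_cover (a point): Loose black plastic cover, a plain round cup lying mouth down on the table: outside diameter 60 mm, bore 54 mm, height 34 mm, 28 mm deep inside, wall 3 mm, 35 to 70 g. This point is its centre, 17 mm above its rim; z is up, out of its closed top.
- small_cover (a point): Loose black plastic cover, a plain round cup lying mouth down on the table: outside diameter 44 mm, bore 38 mm, height 34 mm, 28 mm deep inside, wall 3 mm, 35 to 70 g. This point is its centre, 17 mm above its rim; z is up, out of its closed top.
- large_port_foot (a point): The larger of two round aluminium ports on top of the light box: diameter 48 mm, 22 mm tall, chamfered, fixed; either can be on the left. This point is the centre of its foot, level with the box's top, 70 mm above the table. A cover fully on rests with its rim on the box's top, its centre 17 mm above this point. Port centres are 120 mm apart along the box's y, 95 mm beyond the shutter's track in x.
- small_port_foot (a point): The smaller of two round aluminium ports on top of the light box: diameter 32 mm, 22 mm tall, chamfered, fixed; either can be on the left. This point is the centre of its foot, level with the box's top, 70 mm above the table. A cover fully on rests with its rim on the box's top, its centre 17 mm above this point. Port centres are 120 mm apart along the box's y, 95 mm beyond the shutter's track in x.
- lens: Bystander: black camera lens standing upright, diameter 68 mm, 82 mm tall; origin under its centre.
- camera: Bystander: black camera body with a short lens, about 120 x 90 x 97 mm; origin under the middle of the body.
- cup: Bystander: open drinking cup, diameter 80 mm, 100 mm tall; origin under its centre.
- card_case: Bystander: flat grey card case, 50 x 70 x 18 mm; origin under its centre.
- battery: Bystander: black camera battery, 40 x 56 x 20 mm; origin under its centre.
- tape: Bystander: roll of grey tape lying flat, diameter 84 mm, hole 60 mm, 24 mm tall; origin under its centre.
- screwdriver: Bystander: screwdriver lying on the table, 170 mm long; origin at its underside near the middle.
Not all that is in view belongs to the job. What is shaped like the part that bears small_cover but green or turquoise is not meant.

How it is judged:
By the outcome, as a careful person would: the job done as asked, in the order asked, and still so for the second after the job is handed in, while the arm keeps its last pose, push and grip.
It also fails if it takes over 64 s, if anything falls off the work surface, if the arm or the gripper's body presses on something with over 40 N, if the wrist force passes 120 N, or if a joint passes its speed limit or range.

## Working session

There is one attempt and no reset: what is moved stays moved. The work goes in short steps, Python scripts to look and compute and a tool call to move; the robot and the scene stay as the last step left them, time stands still between calls to the robot, and variables do not carry over. Pictures are saved under pics/ and viewed, and the job is handed in when it is done.

Besides the shell and the picture viewer there is one more tool, called after "Emit:" as a command line: name --argument value ..., lists and objects as JSON in quotes. send_rows: Moves the arm, as the interface text tells. Its arguments: {"type":"object","properties":{"targets":{"type":"array","items":{"type":"array"}},"newtons":{"type":"number"}},"required":["targets"]}

```bash
mkdir -p pics
cat > h.py <<'E'
import numpy as np, cv2
from plant import observe, get_image, hand_in, boxes_of, outline_of, spot_point
def save(p,name): cv2.imwrite('pics/'+name,p['img'][:,:,::-1])
def rays(p,uv):
    K=p['camera_matrix'];d=np.array([p['k1'],0,0,0,0.])
    return cv2.undistortPoints(np.array(uv,float).reshape(-1,1,2),np.array(K),d).reshape(-1,2)
def to_world(p,uv,z=None):
    r=rays(p,uv); R=np.array(p['R']);t=np.array(p['t']); out=[]
    for (u,v),(a,b) in zip(np.array(uv).reshape(-1,2),r):
        if z is None: s=p['z_map'][int(round(v)),int(round(u))]; out.append(R.T@(np.array([a,b,1])*s-t))
        else:
            d=R.T@np.array([a,b,1]);c=-R.T@t; out.append(c+d*(z-c[2])/d[2])
    return np.array(out)
def proj(p,X):
    X=np.array(X,float).reshape(-1,3);
    return cv2.projectPoints(X,cv2.Rodrigues(np.array(p['R']))[0],np.array(p['t'],float),np.array(p['camera_matrix']),np.array([p['k1'],0,0,0,0.]))[0].reshape(-1,2)
E
python3 - <<'E'
from h import *
np.set_printoptions(precision=4,suppress=True)
o=observe();print(o)
for n in ("top","scene"):
    p=get_image(n);save(p,n+'0.png');print(n,p['k1'],-np.array(p['R']).T@p['t'],p['R'])
    for q in ["light_box","shutter_grip","large_cover","small_cover","large_port_foot","small_port_foot","lens","camera","cup","card_case","battery","tape","screwdriver"]:
        for d in spot_point(q,p)[:3]: print(q,d['score'],np.array(d['xyz']),proj(p,d['xyz'])[0].round())
E
```

```text
{'time': 0.0, 'q': array([ 1.1702,  0.6293,  0.0384,  1.5184, -0.027 ,  0.9963, -0.02  ]), 'joint_vel': array([ 0.0018, -0.0031, -0.0002,  0.0006,  0.0016,  0.0001, -0.0001]), 'tau': array([  0.0001, -56.3396,   1.2263, -19.3447,   0.011 ,   0.0104,
         0.    ]), 'tcp_pos': array([ 0.2134, -0.6133,  0.2304]), 'eef_rot': array([-0.0009,  0.986 ,  0.1666, -0.0002]), 'ft_force': array([-0.9049,  0.1949,  0.1564]), 'moment': array([-0.0048, -0.0095, -0.0242]), 'width': 0.08546137859578364}
top -0.10657044405516765 [ 0.3526 -0.0107  1.3179] [[ 0.0092 -0.9998 -0.0154]
 [-0.9893 -0.0068 -0.1457]
 [ 0.1456  0.0165 -0.9892]]
light_box 0.94 [ 0.5801 -0.0461  0.0011] [300. 196.]
light_box 0.62 [ 0.5973  0.4911 -0.002 ] [128. 189.]
shutter_grip 0.89 [ 0.5347 -0.0803  0.0899] [313. 206.]
large_cover 0.61 [ 0.69    0.2912 -0.0039] [192. 161.]
large_cover 0.55 [ 0.4636 -0.351   0.013 ] [402. 234.]
small_cover 0.76 [0.4803 0.3532 0.0195] [167. 226.]
small_cover 0.65 [0.4863 0.2663 0.0166] [196. 225.]
small_cover 0.63 [0.5847 0.3455 0.0168] [172. 192.]
large_port_foot 0.57 [0.6268 0.0151 0.0734]
[... 1073 characters left out ...]
.]
small_cover 0.68 [0.4798 0.3501 0.0185] [422. 271.]
large_port_foot 0.72 [0.6262 0.0137 0.0704] [278. 237.]
small_port_foot 0.43 [ 0.627  -0.108   0.0727] [240. 218.]
lens 0.82 [0.6931 0.2917 0.0014] [362. 325.]
camera 0.85 [ 0.584  -0.5158 -0.0018] [150. 176.]
cup 0.7 [0.5993 0.4915 0.0009] [459. 337.]
cup 0.25 [0.6945 0.2917 0.002 ] [361. 325.]
cup 0.25 [0.3843 0.1669 0.0021] [372. 225.]
card_case 0.54 [ 0.3632 -0.1648  0.0007] [279. 179.]
battery 0.53 [ 0.3844  0.1651 -0.0007] [371. 225.]
battery 0.3 [ 0.5783 -0.0446 -0.0005] [271. 236.]
tape 0.95 [ 0.7018 -0.3137  0.0069] [168. 221.]
tape 0.17 [ 0.5297 -0.0767  0.0921] [271. 196.]
screwdriver 0.69 [ 0.3986 -0.497   0.001 ] [193. 150.]
```

View pics/top0.png

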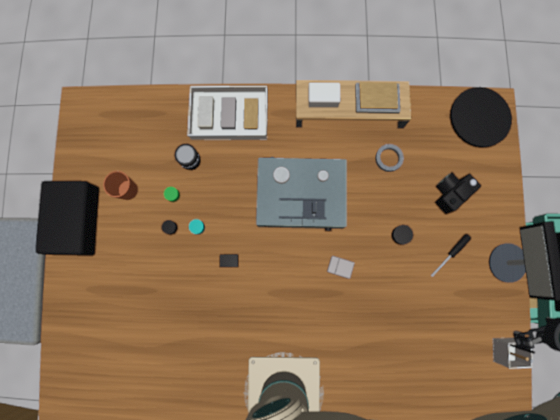

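View pics/scene0.png

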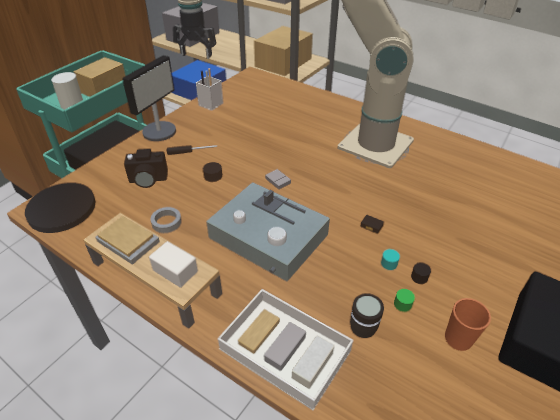

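Run:
```python
from h import *
a=cv2.imread('pics/top0.png');b=cv2.imread('pics/scene0.png')
c1=cv2.resize(a[150:270,140:260],None,fx=3.3,fy=3.3,interpolation=cv2.INTER_CUBIC)
c2=cv2.resize(b[220:340,340:460],None,fx=3.3,fy=3.3,interpolation=cv2.INTER_CUBIC)
cv2.imwrite('pics/crop0.png',np.hstack([c1,c2]))
```

```text
(no output)
```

View pics/crop0.png

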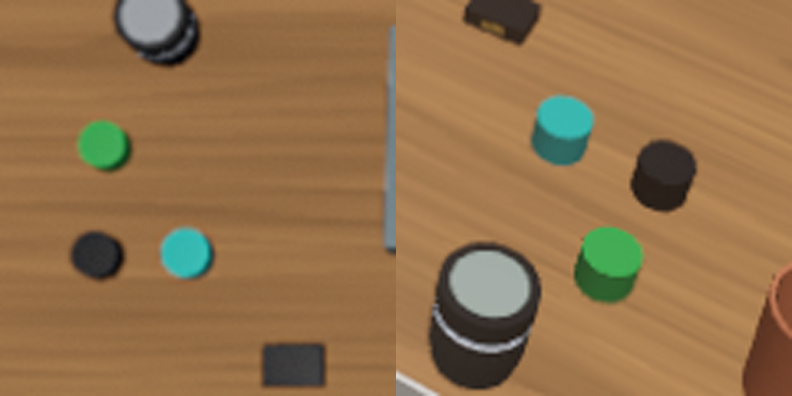

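The top view shows the small-cover look-alikes: black at (169,227), green at (171,194) and turquoise at (196,227). I choose the black one. The large cover is the black cup at (402,234); the lens at (187,156) is tall and glass-topped. The large port is at (281,175), the small port at (323,175), and the shutter tab is near (313,207). Next I refine the positions geometrically.

```bash
cat >> h.py <<'E'
def cloud(p):
    z=p['z_map'];v,u=np.nonzero(z>0)
    r=rays(p,np.stack([u,v],1)); s=z[v,u]
    X=np.c_[r*s[:,None],s]-np.array(p['t'])
    return X@np.array(p['R']),np.stack([u,v],1)
def disc(p,xy,zt,rad,tol=.006):
    X,uv=cloud(p)
    m=(np.hypot(X[:,0]-xy[0],X[:,1]-xy[1])<rad)&(abs(X[:,2]-zt)<tol)
    P=X[m]; 
    c,r=cv2.minEnclosingCircle(P[:,:2].astype(np.float32)) if len(P) else ((0,0),0)
    return P.mean(0),np.array(c),r,len(P)
E
python3 - <<'E'
from h import *
np.set_printoptions(precision=4,suppress=True)
for n in ("top","scene"):
    p=get_image(n);print(n)
    print('L',disc(p,(.465,-.351),.034,.05)); print('S',disc(p,(.480,.351),.034,.04))
    print('LP',disc(p,(.627,.014),.092,.04)); print('SP',disc(p,(.627,-.109),.092,.03))
    print('tab',disc(p,(.534,-.08),.109,.04))
    X,uv=cloud(p); m=(abs(X[:,2]-.07)<.006)&(abs(X[:,0]-.58)<.2)&(abs(X[:,1]+.045)<.2)
    print('box',cv2.minAreaRect(X[m,:2].astype(np.float32)),X[m,2].mean(), m.sum())
    # outlines
    for q in("large_cover","small_cover"):
        for d in outline_of(q,p): print(q,d['score'],np.argwhere(d['pixels']).mean(0)[::-1],d['pixels'].sum())
E
```

```text
top
L (array([ 0.4605, -0.3488,  0.033 ]), array([ 0.4615, -0.3495]), 0.030332600697875023, 297)
S (array([0.478 , 0.3475, 0.0329]), array([0.477 , 0.3489]), 0.02219056896865368, 156)
LP (array([0.6261, 0.0104, 0.091 ]), array([0.6263, 0.0107]), 0.023776117712259293, 203)
SP (array([ 0.6245, -0.1089,  0.0906]), array([ 0.6247, -0.1084]), 0.016054844483733177, 93)
tab (array([ 0.53  , -0.0831,  0.1069]), array([ 0.5299, -0.0833]), 0.01472260057926178, 44)
box ((0.5808634161949158, -0.04827280342578888), (0.25932517647743225, 0.20070335268974304), 89.23382568359375) 0.06925145778475579 5375
large_cover 0.83 [401.6017 234.7577] 359
small_cover 0.64 [196.1647 227.1588] 170
small_cover 0.58 [171.65   194.1273] 220
small_cover 0.56 [168.8176 227.522 ] 159
scene
L (array([ 0.4709, -0.3473,  0.0332]), array([ 0.4666, -0.3481]), 0.033494021743535995, 202)
S (array([0.4863, 0.3493, 0.0332]), array([0.4845, 0.3504]), 0.02340703457593918, 202)
LP (array([0.6358, 0.0153, 0.0911]), array([0.6335, 0.0133]), 0.023859374225139618, 214)
SP (array([ 0.6351, -0.1047,  0.0907]), array([ 0.6344, -0.1052]), 0.015091883949935436, 83)
tab (array([ 0.5389, -0.0794,  0.1072]), array([ 0.5377, -0.0808]), 0.014841126278042793, 43)
box ((0.5884932279586792, -0.046729862689971924), (0.2620529234409332, 0.2035551518201828), 89.28363800048828) 0.06944034910937394 4735
large_cover 0.57 [211.8914 171.2143] 350
large_cover 0.2 [269.069  201.4724] 290
small_cover 0.7 [420.0389 272.5778] 334
small_cover 0.67 [389.6233 259.3938] 292
small_cover 0.56 [403.9742 300.0543] 387
```

```bash
cat >> h.py <<'E'
from scipy.spatial.transform import Rotation as Ro
def shift(tgt,yaw=None,o=None):
    o=o or observe();q=o['eef_rot'];R=Ro.from_quat([q[1],q[2],q[3],q[0]]).as_matrix()
    y=np.degrees(np.arctan2(R[1,0],R[0,0]))
    s=R.T@(np.array(tgt)-o['tcp_pos'])*1000
    print('tcp',o['tcp_pos'].round(4),'yaw',y.round(2),'tilt',R[:,2].round(3),'t',o['time'],'F',o['ft_force'].round(1),'w',round(o['width']*1000,1))
    print('shift',s.round(1),'twist',None if yaw is None else round((y-yaw+180)%360-180,1)); return s
E
python3 - <<'E'
from h import *
shift([.464,-.349,.12],89.2)
E
```

```text
tcp [ 0.2136 -0.6139  0.2313] yaw 19.18 tilt [ 0.  0. -1.] t 1.7 F [-0.6  0.6  0.2] w 85.2
shift [ 323.5 -167.9  111.3] twist -70.0
```

Emit:
send_rows --targets '[[[35,-18,0],-7,85],[[70,-36,0],-14,85],[[105,-54,0],-21,85],[[140,-72,10],-28,85],[[175,-90,25],-35,85],[[210,-108,45],-42,85],[[245,-126,65],-49,85],[[280,-145,85],-56,85],[[305,-160,100],-63,85],[[323.5,-168,111],-70,85],[[323.5,-168,111],-70,85],[[323.5,-168,111],-70,85],[[323.5,-168,111],-70,85]]' --newtons 30

```text
time: 2.78
tcp_pos: [0.4633, -0.3502, 0.1205]
eef_rot: [0.0, 0.713, 0.701, -0.001]
ft_force: [-0.3, -0.7, -0.5]
width: 0.0849
```

```bash
python3 - <<'E'
from h import *
shift([.464,-.349,.006],89.2)
o=observe()
for n in ("scene","top"):
    p=get_image(n); uv=proj(p,o['tcp_pos'])[0]; print(n,uv)
    im=p['img'].copy(); c=uv.astype(int); 
    cv2.imwrite(f'pics/a_{n}.png',cv2.resize(im[max(c[1]-50,0):c[1]+70,c[0]-60:c[0]+60,::-1],None,fx=4,fy=4))
E
python3 -c "
import cv2,numpy as np
a=cv2.imread('pics/a_scene.png');b=cv2.imread('pics/a_top.png');cv2.imwrite('pics/a.png',cv2.resize(np.hstack([a,b[:a.shape[0]]]),(800,400)))"
```

```text
tcp [ 0.4633 -0.3502  0.1205] yaw 89.04 tilt [-0.001 -0.001 -1.   ] t 2.7833 F [-0.3 -0.7 -0.5] w 84.9
shift [  1.3   0.7 114.5] twist -0.2
scene [209.68409388 143.47341395]
top [411.39189016 230.75520332]
```

View pics/a.png

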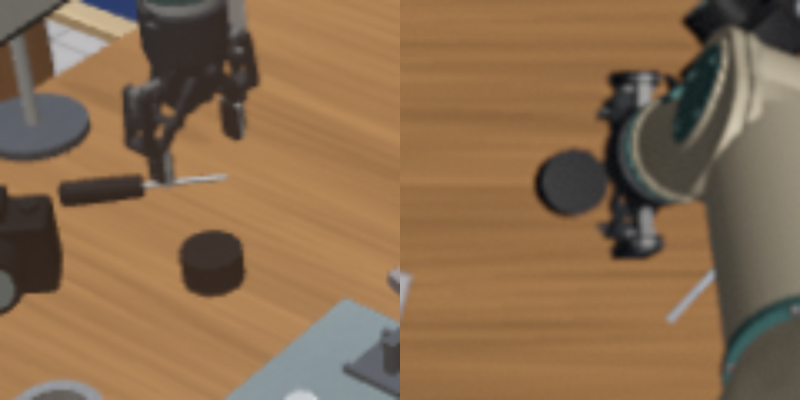

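Emit:
send_rows --targets '[[[1,0.5,30],0,85],[[1,0.5,60],0,85],[[1,0.5,90],0,85],[[1,0.5,106],0,85],[[1,0.5,113],0,85],[[1,0.5,113],0,85],[[1,0.5,113],0,50],[[1,0.5,113],0,50],[[1,0.5,113],0,50],[[1,0.5,113],0,50],[[1,0.5,113],0,50],[[1,0.5,113],0,50]]' --newtons 20

```text
time: 3.88
tcp_pos: [0.4653, -0.349, 0.0092]
eef_rot: [0.002, 0.712, 0.702, 0.0]
ft_force: [-1.6, -0.1, 7.3]
width: 0.06
```

Emit:
send_rows --targets '[[[0,0,-4],0,85],[[0,0,-4],0,85],[[0,0,-4],0,85],[[0,0,-4],7,85],[[0,0,-4],14,85],[[0,0,-4],21,85],[[0,0,-4],28,85],[[0,0,-4],35,85],[[0,0,-4],42,85],[[0,0,-4],49,85],[[0,0,-4],56,85],[[0,0,-4],63,85],[[0,0,-4],70,85],[[0,0,-4],77,85],[[0,0,-4],84,85],[[0,0,-4],89.8,85],[[0,0,-4],89.8,85],[[0,0,-4],89.8,85]]'

```text
time: 5.38
tcp_pos: [0.4646, -0.3477, 0.0112]
eef_rot: [-0.0, 1.0, -0.004, -0.0]
ft_force: [0.6, 0.7, 0.7]
width: 0.0847
```

Emit:
send_rows --targets '[[[0,0,0],0,50],[[0,0,0],0,50],[[0,0,0],0,50],[[0,0,0],0,50],[[0,0,0],0,50],[[0,0,0],0,50]]' --newtons 30

```text
time: 5.88
tcp_pos: [0.4645, -0.348, 0.0116]
eef_rot: [-0.0, 1.0, -0.005, 0.0]
ft_force: [-0.4, 0.4, 4.4]
width: 0.0587
```

Run:
```python
from h import *
np.set_printoptions(precision=4,suppress=True)
shift([.464,-.349,.12],-.75)
for n in("top","scene"):
    p=get_image(n);save(p,f'b_{n}.png')
    try: print(disc(p,(.465,-.351),.034,.03))
    except Exception as e: print(e)
```

```text
tcp [ 0.4645 -0.348   0.0116] yaw -0.59 tilt [ 0.  0. -1.] t 5.8833 F [-0.4  0.4  4.4] w 58.7
shift [  -0.5    1.  -108.4] twist 0.2
(array([ 0.4626, -0.3347,  0.034 ]), array([ 0.4648, -0.3349]), 0.024166792631149292, 12)
(array([ 0.4717, -0.3545,  0.0333]), array([ 0.4687, -0.3519]), 0.02951757423579693, 121)
```

Run:
```python
from h import *
shift([.630,.012,.155],-.75)
```

```text
tcp [ 0.4645 -0.348   0.0116] yaw -0.6 tilt [ 0.  0. -1.] t 5.9833 F [-1.5  0.9  6.5] w 58.7
shift [ 161.8 -361.7 -143.3] twist 0.2
```

Emit:
send_rows --targets '[[[0,0,-15],0,50],[[0,0,-40],0,50],[[0,-10,-75],0,50],[[10,-35,-110],0,50],[[25,-65,-135],0,50],[[42,-98,-143],0,50],[[58,-132,-143],0,50],[[74,-166,-143],0,50],[[90,-200,-143],0,50],[[106,-234,-143],0,50],[[122,-268,-143],0,50],[[138,-302,-143],0,50],[[150,-330,-143],0,50],[[158,-350,-143],0,50],[[162,-359,-143],0,50],[[162,-362,-143],0.2,50],[[162,-362,-143],0.2,50],[[162,-362,-143],0.2,50]]'

```text
time: 7.48
tcp_pos: [0.6295, 0.0098, 0.1542]
eef_rot: [0.001, 1.0, -0.008, -0.0]
ft_force: [-0.3, 0.1, 0.1]
width: 0.0588
```

Run:
```python
from h import *
np.set_printoptions(precision=4,suppress=True)
shift([.630,.012,.115],-.75)
o=observe()['tcp_pos']; zt=o[2]-.0116+.034
for n in("top","scene"):
    p=get_image(n);save(p,f'c_{n}.png')
    print(n,disc(p,(o[0],o[1]),zt,.034),disc(p,(.63,.012),.092,.034,.004),disc(p,(.63,-.108),.092,.034,.004))
    print(proj(p,[o[0],o[1],zt]))
    for q in("large_cover","large_port_foot","small_port_foot"):
        for d in spot_point(q,p)[:2]: print(q,d['score'],np.array(d['xyz']))
a=cv2.imread('pics/c_scene.png')[150:300,190:390]
cv2.imwrite('pics/c.png',cv2.resize(a,None,fx=4,fy=4,interpolation=cv2.INTER_CUBIC))
a=cv2.imread('pics/c_top.png')[130:250,220:380]
cv2.imwrite('pics/ct.png',cv2.resize(a,None,fx=4,fy=4,interpolation=cv2.INTER_CUBIC))
```

```text
tcp [0.6295 0.0098 0.1542] yaw -0.96 tilt [-0.001 -0.002 -1.   ] t 7.4833 F [-0.3  0.1  0.1] w 58.8
shift [ 0.5 -2.3 39.2] twist -0.2
top (array([ 0.613 , -0.0138,  0.1755]), array([ 0.6123, -0.0142]), 0.00864745769649744, 15) (array([ 0.6098, -0.006 ,  0.0894]), array([ 0.6098, -0.006 ]), 9.999999747378752e-05, 1) (array([ 0.624 , -0.1086,  0.0912]), array([ 0.6247, -0.1086]), 0.015539666637778282, 73)
[[281.075  166.0291]]
large_cover 0.59 [0.629  0.0097 0.1577]
small_port_foot 0.4 [ 0.6255 -0.1099  0.0692]
scene (array([0.6386, 0.0077, 0.1761]), array([0.634 , 0.0097]), 0.03216225653886795, 314) (array([0.635 , 0.0144, 0.0915]), array([0.6353, 0.0146]), 0.02382538467645645, 193) (array([ 0.6347, -0.1049,  0.0913]), array([ 0.6341, -0.1051]), 0.015475748106837273, 75)
[[276.1785 205.931 ]]
large_cover 0.75 [0.6302 0.0125 0.1594]
large_port_foot 0.76 [0.6273 0.0136 0.0721]
large_port_foot 0.64 [ 0.5779 -0.0455 -0.0004]
small_port_foot 0.62 [ 0.6266 -0.1086  0.0697]
small_port_foot 0.47 [ 0.6001  0.4921 -0.0007]
```

View pics/c.png

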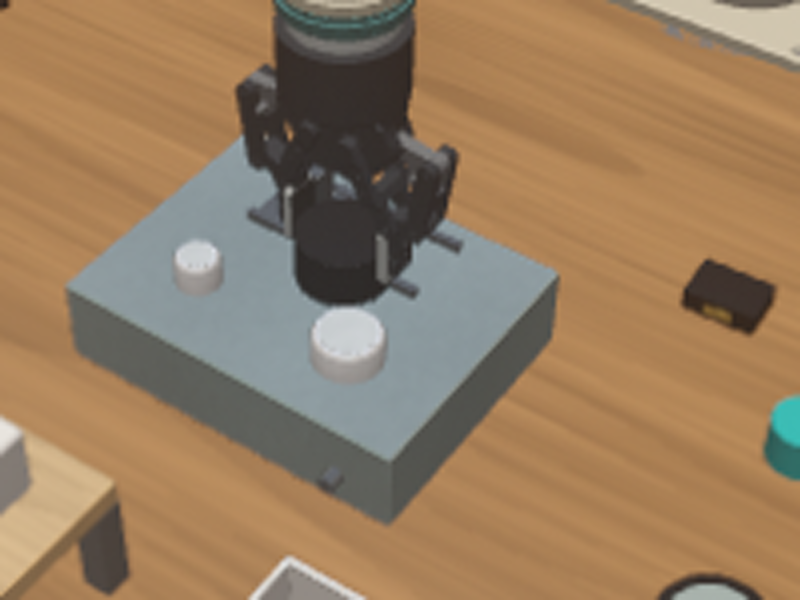

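View pics/ct.png

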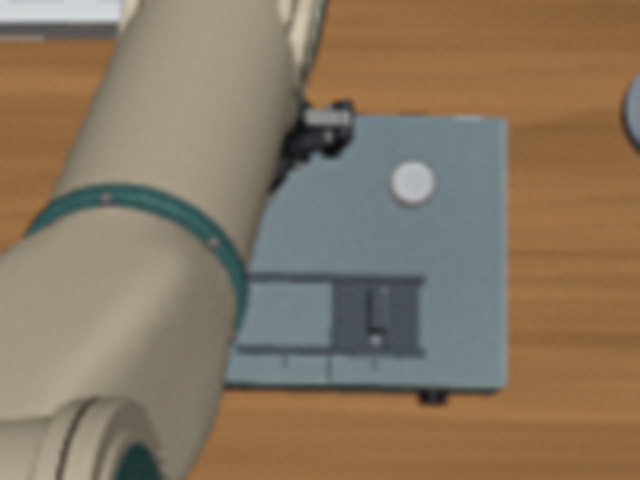

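```bash
cat >> h.py <<'E'
def disc2(p,xy,zt,rad,lo=.0015,hi=.004):
    X,uv=cloud(p)
    m=(np.hypot(X[:,0]-xy[0],X[:,1]-xy[1])<rad)&(X[:,2]>zt-lo)&(X[:,2]<zt+hi)
    P=X[m]; c,r=cv2.minEnclosingCircle(P[:,:2].astype(np.float32)) if len(P) else ((0,0),0)
    return P.mean(0).round(4) if len(P) else None,np.array(c).round(4),round(r,4),len(P)
E
python3 - <<'E'
from h import *
np.set_printoptions(precision=4,suppress=True)
o=observe()['tcp_pos']; zt=o[2]-.0116+.034
shift([.63,.012,.1])
for n in("top","scene"):
    p=get_image(n)
    X,uv=cloud(p)
    for nm,xy,z,r in (("LP",(.63,.012),.092,.03),("SP",(.63,-.108),.092,.025),("S",(.48,.35),.034,.03),("box",(.58,-.12),.07,.02)):
        m=(np.hypot(X[:,0]-xy[0],X[:,1]-xy[1])<r)&(abs(X[:,2]-z)<.006)
        if m.sum()<8: continue
        zz=np.percentile(X[m,2],80)
        print(n,nm,'z',zz.round(4),[disc2(p,xy,zz,r,lo) for lo in(.001,.002,.004)])
    # table tilt
    m=(abs(X[:,2])<.01)&(X[:,0]>.3)&(X[:,0]<.8)&(abs(X[:,1])<.5)
    print('table',np.median(X[m,2]),X[m&(X[:,1]>.3),2].mean(),X[m&(X[:,1]<-.3),2].mean(),X[m&(X[:,0]>.65),2].mean(),X[m&(X[:,0]<.45),2].mean())
    m=(np.hypot(X[:,0]-o[0],X[:,1]-o[1])<.034)&(abs(X[:,2]-zt)<.01); print(np.percentile(X[m,2],[10,30,50,70,90]))
E
```

```text
tcp [0.6303 0.0117 0.1544] yaw -0.87 tilt [ 0. -0. -1.] t 7.8833 F [ 0.5 -0.8 -0.6] w 59.0
shift [-0.3 -0.3 54.4] twist None
top SP z 0.0931 [(array([ 0.6245, -0.1082,  0.0935]), array([ 0.6252, -0.1099]), 0.0135, 28), (array([ 0.6246, -0.109 ,  0.0927]), array([ 0.6238, -0.1089]), 0.0152, 44), (array([ 0.6246, -0.1086,  0.0918]), array([ 0.6244, -0.1089]), 0.0155, 69)]
top S z 0.0352 [(array([0.4736, 0.349 , 0.0359]), array([0.4771, 0.3475]), 0.0212, 43), (array([0.475 , 0.3471, 0.0352]), array([0.4775, 0.3482]), 0.0216, 64), (array([0.4773, 0.3475, 0.0339]), array([0.4775, 0.3482]), 0.0216, 112)]
top box z 0.0709 [(array([ 0.5808, -0.1213,  0.0714]), array([ 0.5803, -0.1198]), 0.0196, 51), (array([ 0.5803, -0.1215,  0.0708]), array([ 0.58  , -0.1199]), 0.0199, 71), (array([ 0.5806, -0.1202,  0.0697]), array([ 0.58  , -0.1199]), 0.0199, 119)]
table -0.0009940828711228619 -0.0011118951179373744 -0.0009582464705731498 -0.0009920145873654111 -0.0008860212331187115
[0.1708 0.1732 0.1752 0.1771 0.1791]
scene LP z 0.0925 [(array([0.6352, 0.0123, 0.0926]), array([0.6349, 0.0133]), 0.0225, 
[... 348 characters left out ...]
9,  0.0916]), array([ 0.6333, -0.1051]), 0.0158, 69)]
scene S z 0.0348 [(array([0.4847, 0.3481, 0.0349]), array([0.4861, 0.3486]), 0.0215, 91), (array([0.485 , 0.3489, 0.0344]), array([0.4847, 0.3479]), 0.0229, 130), (array([0.4854, 0.3494, 0.0337]), array([0.4847, 0.3482]), 0.0229, 182)]
scene box z 0.0706 [(array([ 0.5806, -0.1201,  0.0707]), array([ 0.5804, -0.1203]), 0.0196, 45), (array([ 0.5804, -0.1208,  0.0701]), array([ 0.5804, -0.1203]), 0.0196, 73), (array([ 0.5801, -0.1205,  0.0694]), array([ 0.5802, -0.1199]), 0.0198, 104)]
table -0.0005716421969680075 -0.0005337877740143927 -0.0003340254242933141 -0.00010006428104225834 -0.0008673134520153318
[0.1732 0.1751 0.1759 0.1768 0.1779]
```

```bash
cat >> h.py <<'E'
def circ(c,r,n=72):
    a=np.linspace(0,2*np.pi,n);return np.c_[c[0]+r*np.cos(a),c[1]+r*np.sin(a),np.full(n,c[2])]
def overlay(p,circles,crop,f,name):
    x0,y0,x1,y1=crop
    im=cv2.resize(p['img'][y0:y1,x0:x1,::-1],None,fx=f,fy=f,interpolation=cv2.INTER_CUBIC)
    for c,r,col in circles:
        uv=(proj(p,circ(c,r))-[x0,y0]+.5)*f-.5
        cv2.polylines(im,[np.round(uv*8).astype(np.int32).reshape(-1,1,2)],True,col,1,cv2.LINE_AA,3)
    cv2.imwrite('pics/'+name,im)
E
python3 - <<'E'
from h import *
o=observe()['tcp_pos']; zb=o[2]-.0116
p=get_image('scene')
overlay(p,[((o[0],o[1],zb+.034),.03,(0,0,255)),((o[0],o[1],zb),.03,(0,0,255)),
 ((.627,.014,.092),.024,(0,255,0)),((.627,.014,.07),.024,(0,255,0)),((.627,-.109,.092),.016,(0,255,0)),((.627,-.109,.07),.016,(0,255,0)),
 ((.480,.351,.0),.022,(0,255,0)),((.480,.351,.034),.022,(0,255,0))],(220,180,320,255),8,'d.png')
overlay(p,[((.480,.351,.0),.022,(0,255,0)),((.480,.351,.034),.022,(0,255,0))],(380,240,460,300),8,'d2.png')
E
```

```text
(no output)
```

View pics/d.png

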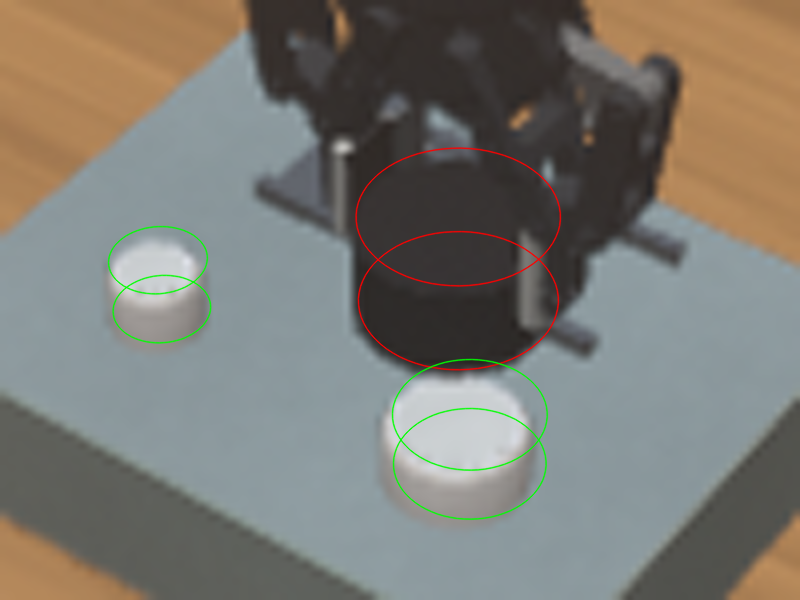

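View pics/d2.png

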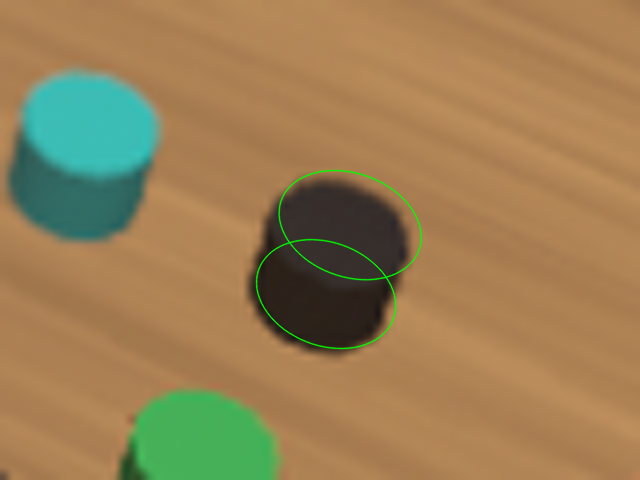

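```bash
cat >> h.py <<'E'
from scipy.ndimage import map_coordinates, gaussian_filter
def silfit(p,xy,zb,h,r,sel=None,it=3,R=3.5):
    """pixel shift of silhouette vs model, and corrected xy at mean height"""
    g=gaussian_filter(p['img'].astype(float).mean(2),.5)
    sh=np.zeros(2); pts=np.vstack([proj(p,circ((*xy,zb),r,180)),proj(p,circ((*xy,zb+h),r,180))])
    hull=cv2.convexHull(pts.astype(np.float32))[:,0]
    # resample
    d=np.r_[hull,hull[:1]];L=np.r_[0,np.cumsum(np.hypot(*np.diff(d,axis=0).T))]
    s=np.linspace(0,L[-1],120,endpoint=False);C=np.c_[np.interp(s,L,d[:,0]),np.interp(s,L,d[:,1])]
    T=np.roll(C,-1,0)-np.roll(C,1,0);T/=np.linalg.norm(T,axis=1)[:,None];N=np.c_[T[:,1],-T[:,0]]
    N*=np.sign(((C-C.mean(0))*N).sum(1))[:,None]
    k=np.arange(-R,R+.01,.25); 
    for i in range(it+1):
        A=C+sh
        prof=np.array([map_coordinates(g,[A[:,1]+N[:,1]*t,A[:,0]+N[:,0]*t],order=1) for t in k]).T
        gr=np.abs(np.gradient(prof,axis=1)); w=gr.max(1)
        j=gr.argmax(1); off=k[j]
        ok=(w>np.median(w)*.5)
        if sel is not None: ok&=sel(C)
        sol=np.zeros(2)
        for _ in range(5):
            res=off-N@sol; ww=ok/(1+(res/.5)**2)
            sol=np.linalg.lstsq(N*ww[:,None],off*ww,rcond=None)[0]
        sh=sh+sol; R=1.5; k=np.arange(-R,R+.01,.125)
    zc=zb+h/2; uv=proj(p,[*xy,zc])+sh
    return sh.round(2),to_world(p,uv,zc)[0].round(4),ok.sum(),np.abs(res[ok]).mean().round(2)
E
python3 - <<'E'
from h import *
o=observe()['tcp_pos']; zb=o[2]-.0116
print(o)
p=get_image('scene')
u=proj(p,[o[0],o[1],zb+.017])[0]
print('cover',silfit(p,o[:2],zb,.034,.03,lambda C:(C[:,0]<u[0]-11.0)&(C[:,1]>u[1]-3)|(C[:,1]>u[1]+8)&(C[:,0]<u[0]+8)))
print('LP',silfit(p,(.627,.014),.07,.022,.024))
print('SP',silfit(p,(.627,-.109),.07,.022,.016))
print('S',silfit(p,(.480,.351),0,.034,.022))
q=get_image('top')
print('SPt',silfit(q,(.627,-.109),.07,.022,.016))
print('St',silfit(q,(.480,.351),0,.034,.022))
for n,q in(('scene',p),('top',q)):
    q=dict(q);q['img']=cv2.imread(f'pics/{n}0.png')[:,:,::-1]
    print(n,'L',silfit(q,(.465,-.349),0,.034,.03),'LP',silfit(q,(.627,.014),.07,.022,.024),'SP',silfit(q,(.627,-.109),.07,.022,.016))
E
```

```text
[0.63035919 0.01216896 0.15436666]
cover (array([-0.56,  0.99]), array([0.6339, 0.013 , 0.1598]), np.int64(45), np.float64(0.21))
LP (array([-1.05,  1.71]), array([0.6334, 0.0152, 0.081 ]), np.int64(74), np.float64(0.69))
SP (array([-0.53,  2.16]), array([ 0.6342, -0.1051,  0.081 ]), np.int64(78), np.float64(0.57))
S (array([-1.27,  0.88]), array([0.4845, 0.3494, 0.017 ]), np.int64(120), np.float64(0.29))
SPt (array([ 0.32, -1.48]), array([ 0.6314, -0.1099,  0.081 ]), np.int64(95), np.float64(0.71))
St (array([0.36, 0.31]), array([0.4791, 0.3498, 0.017 ]), np.int64(120), np.float64(0.52))
scene L (array([-0.76,  0.57]), array([ 0.4686, -0.349 ,  0.017 ]), np.int64(120), np.float64(0.29)) LP (array([-1.91,  2.25]), array([0.6361, 0.0145, 0.081 ]), np.int64(72), np.float64(0.51)) SP (array([-0.54,  2.14]), array([ 0.6342, -0.1051,  0.081 ]), np.int64(79), np.float64(0.58))
top L (array([0.53, 0.81]), array([ 0.4626, -0.3505,  0.017 ]), np.int64(120), np.float64(0.48)) LP (array([1.01, 0.98]), array([0.6241, 0.0111, 0.081 ]), np.int64(97), np.float64(0.7)) SP (array([ 0.26, -1.47]), array([ 0.6314, -0.1098,  0.081 ]), np.int64(93), np.float64(0.71))
```

Emit:
send_rows --targets '[[[-1,-1,15],0,50],[[-1,-1,30],0,50],[[-1,-1,42],0,50],[[-1,-1,46],0,50],[[-1,-1,49],0,50],[[-1,-1,52],0,50],[[-1,-1,54],0,50],[[-1,-1,56],0,50],[[-1,-1,56],0,50]]'

```text
time: 8.88
tcp_pos: [0.6294, 0.0133, 0.0984]
eef_rot: [-0.0, 1.0, -0.007, 0.0]
ft_force: [-0.0, 0.1, -0.4]
width: 0.0587
```

Emit:
send_rows --targets '[[[0,0,5],0,50],[[0,0,9],0,50],[[0,0,12],0,50],[[0,0,14.5],0,50],[[0,0,16],0,50],[[0,0,17],0,50],[[0,0,17.5],0,50],[[0,0,17.5],0,50],[[0,0,17.5],0,50]]'

```text
time: 9.63
tcp_pos: [0.6292, 0.0133, 0.0817]
eef_rot: [-0.0, 1.0, -0.007, -0.0]
ft_force: [-2.7, -0.0, 6.5]
width: 0.0589
```

Emit:
send_rows --targets '[[[0,0,0],0,64],[[0,0,0],0,72],[[0,0,0],0,78],[[0,0,0],0,78],[[0,0,0],0,78],[[0,0,-15],0,78],[[0,0,-40],0,85],[[0,0,-75],0,85],[[0,0,-100],0,85],[[0,0,-105],0,85],[[0,0,-105],0,85],[[0,0,-105],0,85]]'

```text
time: 10.63
tcp_pos: [0.6289, 0.0135, 0.1853]
eef_rot: [-0.0, 1.0, -0.007, -0.0]
ft_force: [-0.5, 0.5, -0.5]
width: 0.0848
```

Run:
```python
from h import *
p=get_image('scene')
print('cov',silfit(p,(.6295,.013),.07,.034,.03))
overlay(p,[((.6295,.013,.07),.03,(0,0,255)),((.6295,.013,.104),.03,(0,0,255))],(220,170,320,245),8,'e.png')
shift([.481,.349,.12],-.75); shift([.481,.349,.19],89.25)
```

```text
cov (array([-0.62,  1.31]), array([0.6341, 0.0143, 0.087 ]), np.int64(120), np.float64(0.28))
tcp [0.6284 0.0135 0.1845] yaw -0.81 tilt [-0.002  0.    -1.   ] t 10.6833 F [ 0.3 -0.3 -0.9] w 85.0
shift [-151.9 -333.4   64.9] twist -0.1
tcp [0.6284 0.0135 0.1845] yaw -0.81 tilt [-0.002  0.    -1.   ] t 10.6833 F [ 0.3 -0.3 -0.9] w 85.0
shift [-152.1 -333.4   -5.1] twist -90.1
```

View pics/e.png

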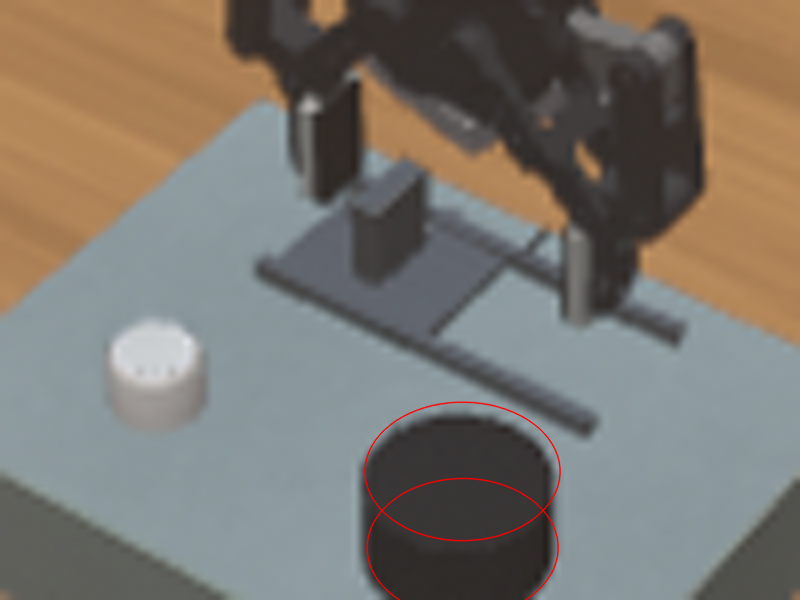

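Run:
```python
from h import *
print(observe()['q'].round(3))
```

```text
[-0.267  0.672  0.336  1.634 -0.268  0.885 -1.412]
```

Emit:
send_rows --targets '[[[-8,-17,-5],-7,70],[[-20,-45,-5],-14,70],[[-35,-77,-5],-21,70],[[-50,-110,-5],-28,70],[[-65,-143,-5],-35,70],[[-80,-176,-5],-42,70],[[-95,-209,-5],-49,70],[[-110,-242,5],-56,70],[[-125,-275,20],-63,70],[[-138,-303,35],-70,70],[[-147,-322,50],-77,70],[[-152,-333,65],-84,70],[[-152,-333,65],-90,70],[[-152,-333,65],-90,70],[[-152,-333,65],-90,70],[[-152,-333,65],-90,70]]'

```text
time: 12.02
tcp_pos: [0.4824, 0.3474, 0.1203]
eef_rot: [0.0, 0.714, 0.701, -0.001]
ft_force: [-0.2, -0.7, -0.3]
width: 0.0699
```

Run:
```python
from h import *
p=get_image('scene')
print('S',silfit(p,(.480,.351),0,.034,.022))
overlay(p,[],(350,180,470,310),5,'f.png')
shift([.481,.349,.0105],89.25);print(observe()['q'].round(2))
```

```text
S (array([-1.27,  0.87]), array([0.4845, 0.3493, 0.017 ]), np.int64(120), np.float64(0.31))
tcp [0.4827 0.3475 0.1207] yaw 88.98 tilt [ 0.    -0.001 -1.   ] t 12.0667 F [-0.2  0.1 -0.3] w 70.0
shift [  1.5  -1.7 110.2] twist -0.3
[-0.62  0.69 -0.08  1.78  0.08  0.68 -0.77]
```

View pics/f.png

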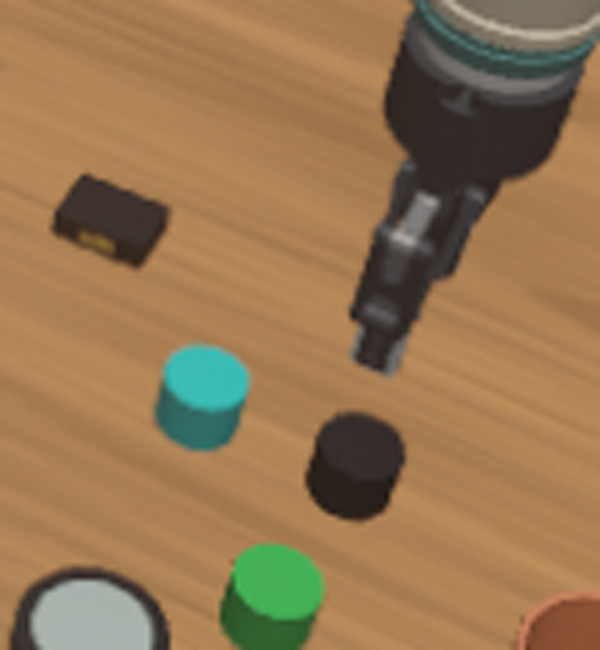

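The gripper is above the black small cover (scene crop (355,465)). The turquoise and green cups are clear of it. Going down.

Emit:
send_rows --targets '[[[1.5,-1.5,30],0,70],[[1.5,-1.5,60],0,70],[[1.5,-1.5,90],0,70],[[1.5,-1.5,104],0,70],[[1.5,-1.5,109],0,70],[[1.5,-1.5,109],0,70],[[1.5,-1.5,109],0,35],[[1.5,-1.5,109],0,35],[[1.5,-1.5,109],0,35],[[1.5,-1.5,109],0,35],[[1.5,-1.5,109],0,35],[[1.5,-1.5,109],0,35]]' --newtons 20

```text
time: 13.07
tcp_pos: [0.4818, 0.3506, 0.0135]
eef_rot: [0.0, 0.712, 0.702, 0.001]
ft_force: [-1.1, -0.2, 8.3]
width: 0.0428
```

Emit:
send_rows --targets '[[[0,0,0],0,68],[[0,0,0],0,68],[[0,0,0],0,68],[[0,0,0],7,68],[[0,0,0],14,68],[[0,0,0],21,68],[[0,0,0],28,68],[[0,0,0],35,68],[[0,0,0],42,68],[[0,0,0],49,68],[[0,0,0],56,68],[[0,0,0],63,68],[[0,0,0],70,68],[[0,0,0],77,68],[[0,0,0],84,68],[[0,0,0],89.8,68],[[0,0,0],89.8,68],[[0,0,0],89.8,68]]'

```text
time: 14.57
tcp_pos: [0.4804, 0.35, 0.0116]
eef_rot: [0.0, 1.0, -0.004, -0.0]
ft_force: [-0.6, 0.1, 0.2]
width: 0.0676
```

Emit:
send_rows --targets '[[[0,0,0],0,35],[[0,0,0],0,35],[[0,0,0],0,35],[[0,0,0],0,35],[[0,0,0],0,35],[[0,0,0],0,35],[[0,0,0],0,35]]' --newtons 30

```text
time: 15.15
tcp_pos: [0.4807, 0.35, 0.0121]
eef_rot: [-0.0, 1.0, -0.005, 0.0]
ft_force: [-1.2, -0.6, 5.5]
width: 0.0433
```

Run:
```python
from h import *
shift([.6276,-.1067,.155],-.8)
```

```text
tcp [0.4807 0.35   0.0121] yaw -0.61 tilt [ 0.  0. -1.] t 15.15 F [-1.2 -0.6  5.5] w 43.3
shift [ 151.8  455.  -143. ] twist 0.2
```

Emit:
send_rows --targets '[[[0,0,-15],0,35],[[0,0,-40],0,35],[[0,8,-75],0,35],[[6,25,-110],0,35],[[16,52,-135],0,35],[[27,84,-143],0,35],[[38,118,-143],0,35],[[50,154,-143],0,35],[[62,190,-143],0,35],[[74,226,-143],0,35],[[86,262,-143],0,35],[[98,298,-143],0,35],[[110,334,-143],0,35],[[122,370,-143],0,35],[[134,405,-143],0,35],[[144,432,-143],0,35],[[150,449,-143],0.2,35],[[152,455,-143],0.2,35],[[152,455,-143],0.2,35],[[152,455,-143],0.2,35]]'

```text
time: 16.82
tcp_pos: [0.6273, -0.1052, 0.1542]
eef_rot: [-0.001, 1.0, -0.007, -0.001]
ft_force: [-0.4, 1.0, -0.8]
width: 0.0431
```

Emit:
send_rows --targets '[[[0,0,0],0,35],[[0,0,0],0,35],[[0,0,0],0,35]]'

```text
time: 17.07
tcp_pos: [0.6277, -0.1047, 0.1548]
eef_rot: [-0.0, 1.0, -0.006, -0.0]
ft_force: [-0.2, -0.6, -1.0]
width: 0.043
```

Run:
```python
from h import *
shift([.6276,-.1067,.155],-.8)
o=observe()['tcp_pos'];zb=o[2]-.0121
p=get_image('scene')
u=proj(p,[o[0],o[1],zb+.017])[0]
print('cover',silfit(p,o[:2],zb,.034,.022,lambda C:(C[:,0]<u[0]-8)&(C[:,1]>u[1]-3)|(C[:,1]>u[1]+6)&(C[:,0]<u[0]+6)))
print('SP',silfit(p,(.629,-.107),.07,.022,.016))
overlay(p,[((o[0],o[1],zb),.022,(0,0,255)),((.6276,-.1067,.092),.016,(0,255,0)),((.6276,-.1067,.07),.016,(0,255,0))],(200,170,300,245),8,'g.png')
```

```text
tcp [ 0.6277 -0.1047  0.1548] yaw -0.68 tilt [-0.     0.001 -1.   ] t 17.0667 F [-0.2 -0.6 -1. ] w 43.0
shift [-0.1  2.  -0.2] twist 0.1
cover (array([-0.86,  1.05]), array([ 0.632 , -0.104 ,  0.1597]), np.int64(46), np.float64(0.24))
SP (array([-0.67,  1.41]), array([ 0.6342, -0.1051,  0.081 ]), np.int64(79), np.float64(0.57))
```

View pics/g.png

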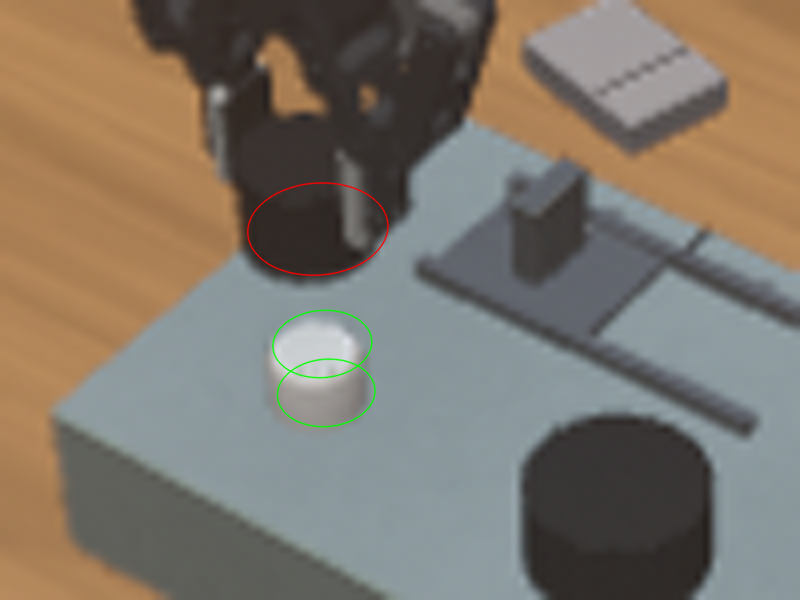

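Emit:
send_rows --targets '[[[1,1.5,15],0,35],[[1,1.5,30],0,35],[[1,1.5,42],0,35],[[1,1.5,46],0,35],[[1,1.5,49],0,35],[[1,1.5,52],0,35],[[1,1.5,54],0,35],[[1,1.5,56],0,35],[[1,1.5,56],0,35]]'

```text
time: 17.87
tcp_pos: [0.6287, -0.1082, 0.0989]
eef_rot: [-0.0, 1.0, -0.007, 0.0]
ft_force: [-0.8, 0.7, -1.0]
width: 0.043
```

Emit:
send_rows --targets '[[[0,-1,5],0,35],[[0,-1,9],0,35],[[0,-1,12],0,35],[[0,-1,14.5],0,35],[[0,-1,16],0,35],[[0,-1,17],0,35],[[0,-1,17.5],0,35],[[0,-1,17.5],0,35],[[0,-1,17.5],0,35]]'

```text
time: 18.62
tcp_pos: [0.6287, -0.1072, 0.0821]
eef_rot: [-0.0, 1.0, -0.007, 0.0]
ft_force: [-2.0, 1.6, 4.0]
width: 0.0433
```

Emit:
send_rows --targets '[[[0,0,0],0,50],[[0,0,0],0,58],[[0,0,0],0,62],[[0,0,0],0,62],[[0,0,0],0,62],[[0,0,-15],0,62],[[0,0,-40],0,62],[[0,0,-75],0,60],[[0,0,-95],0,50],[[0,0,-98],0,50],[[0,0,-98],0,50],[[0,0,-98],0,50]]'

```text
time: 19.62
tcp_pos: [0.6282, -0.1068, 0.1786]
eef_rot: [-0.0, 1.0, -0.007, -0.001]
ft_force: [-0.5, -0.1, 0.6]
width: 0.05
```

Run:
```python
from h import *
p=get_image('scene')
print('covS',silfit(p,(.6285,-.107),.07,.034,.022),'covL',silfit(p,(.629,.013),.07,.034,.03))
overlay(p,[],(200,150,320,240),6,'i.png')
np.set_printoptions(precision=4,suppress=True)
for n in('scene','top'):
    q=get_image(n)
    for c in ("shutter_grip","small_cover","large_cover"):
        for d in spot_point(c,q)[:2]: print(n,c,d['score'],np.array(d['xyz']))
shift([.533,-.081,.18],-.8)
save(q,'i_top.png')
```

```text
covS (array([-0.99,  1.34]), array([ 0.634, -0.106,  0.087]), np.int64(120), np.float64(0.27)) covL (array([-0.75,  1.42]), array([0.6341, 0.0143, 0.087 ]), np.int64(120), np.float64(0.27))
scene shutter_grip 0.51 [ 0.5343 -0.0796  0.0905]
scene small_cover 0.83 [0.4848 0.2673 0.0182]
scene small_cover 0.61 [ 0.6279 -0.1073  0.0878]
scene large_cover 0.78 [0.63   0.0129 0.0893]
top small_cover 0.7 [0.5816 0.3455 0.0167]
top small_cover 0.64 [0.4825 0.2683 0.016 ]
top large_cover 0.86 [0.6281 0.0131 0.0852]
tcp [ 0.6286 -0.1072  0.1789] yaw -0.82 tilt [-0.001 -0.    -1.   ] t 20.0667 F [-0.3 -0.7  0.5] w 49.9
shift [-95.9 -24.8  -1. ] twist -0.0
```

View pics/i.png

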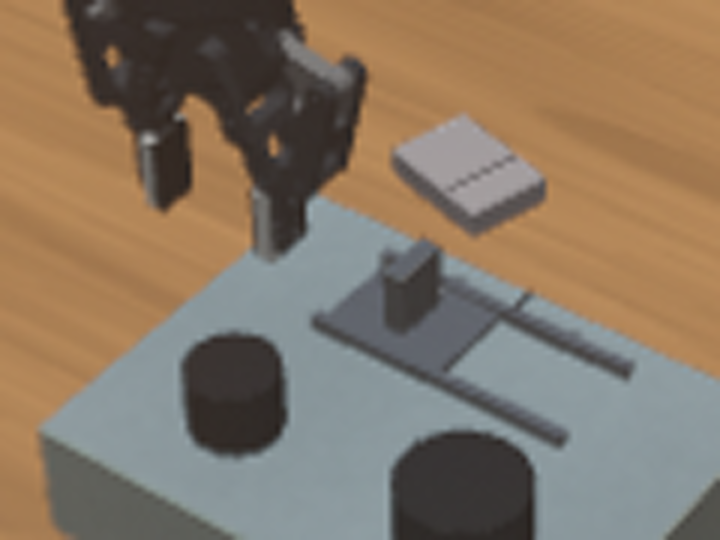

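Emit:
send_rows --targets '[[[-25,-7,0],0,50],[[-55,-14,0],0,50],[[-80,-21,0],0,50],[[-92,-25,0],0,50],[[-95.5,-26,0],0,50],[[-95.5,-26,10],0,50],[[-95.5,-26,20],0,50],[[-95.5,-26,20],0,50],[[-95.5,-26,20],0,50]]'

```text
time: 20.82
tcp_pos: [0.5339, -0.0802, 0.1581]
eef_rot: [0.0, 1.0, -0.007, -0.001]
ft_force: [-0.1, -0.4, 0.4]
width: 0.0501
```

Run:
```python
from h import *
p=get_image('scene')
o=observe()['tcp_pos']
overlay(p,[((o[0],o[1],.109),.002,(0,0,255)),((o[0],o[1],o[2]),.002,(0,255,0))],(220,130,320,230),6,'j.png')
q=get_image('top');overlay(q,[((o[0],o[1],.109),.002,(0,0,255))],(260,160,360,235),6,'jt.png')
shift([.5333,-.0807,.080],-.8)
```

```text
tcp [ 0.5342 -0.0803  0.1589] yaw -0.84 tilt [-0. -0. -1.] t 20.9167 F [-0.1 -0.1 -0.3] w 50.5
shift [-0.9  0.4 78.9] twist -0.0
```

View pics/j.png

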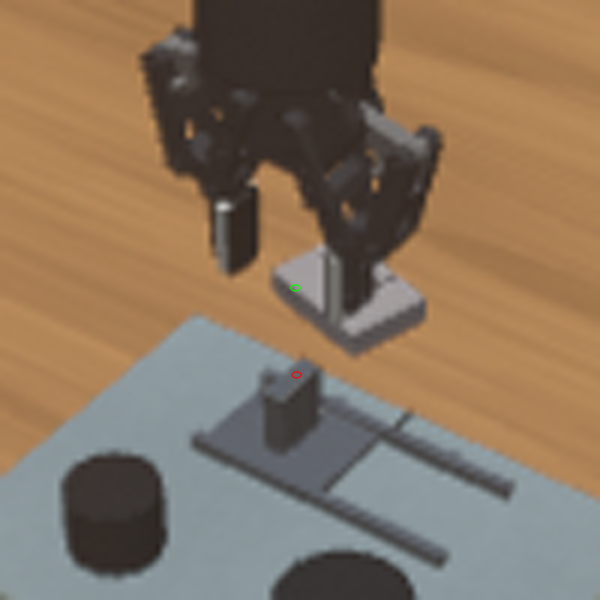

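View pics/jt.png

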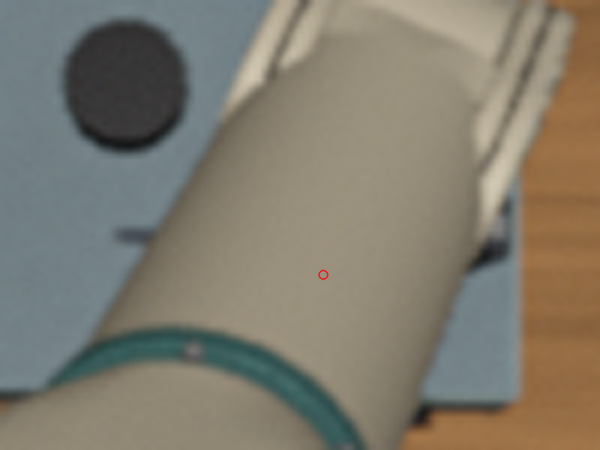

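Emit:
send_rows --targets '[[[-1,0.3,25],0,50],[[-1,0.3,50],0,50],[[-1,0.3,68],0,50],[[-1,0.3,75],0,50],[[-1,0.3,78],0,50],[[-1,0.3,78],0,40],[[-1,0.3,78],0,30],[[-1,0.3,78],0,20],[[-1,0.3,78],0,5],[[-1,0.3,78],0,5],[[-1,0.3,78],0,5],[[-1,0.3,78],0,5],[[-1,0.3,78],0,5]]' --newtons 60

```text
time: 22.0
tcp_pos: [0.5335, -0.0812, 0.0825]
eef_rot: [0.001, 1.0, -0.007, 0.001]
ft_force: [-1.1, -1.8, 7.5]
width: 0.011
```

Emit:
send_rows --targets '[[[0,0,0],0,5],[[0,0,0],0,5]]'

```text
time: 22.17
tcp_pos: [0.5335, -0.0812, 0.0825]
eef_rot: [0.001, 1.0, -0.007, 0.001]
ft_force: [-0.5, -1.4, 6.3]
width: 0.0105
```

Emit:
send_rows --targets '[[[0,-2,0],0,5],[[0,-5,0],0,5],[[0,-9,0],0,5],[[0,-13,0],0,5],[[0,-17,0],0,5],[[0,-21,0],0,5],[[0,-25,0],0,5],[[0,-28,0],0,5],[[0,-30,0],0,5],[[0,-31.5,0],0,5],[[0,-32,0],0,5],[[0,-32,0],0,5],[[0,-32,0],0,5],[[0,-32,0],0,5],[[0,-32,0],0,5]]'

```text
time: 23.42
tcp_pos: [0.5339, -0.051, 0.0825]
eef_rot: [0.002, 1.0, -0.008, 0.001]
ft_force: [-1.1, -5.8, 5.6]
width: 0.011
```

Run:
```python
from h import *
shift([.5337,-.0487,.0825],-.8)
p=get_image('scene');overlay(p,[],(230,150,320,220),8,'k.png')
q=get_image('top');overlay(q,[],(260,150,360,240),6,'kt.png')
```

```text
tcp [ 0.5339 -0.051   0.0825] yaw -0.91 tilt [ 0.003 -0.003 -1.   ] t 23.4167 F [-1.1 -5.8  5.6] w 11.0
shift [-0.2 -2.3  0. ] twist -0.1
```

View pics/k.png

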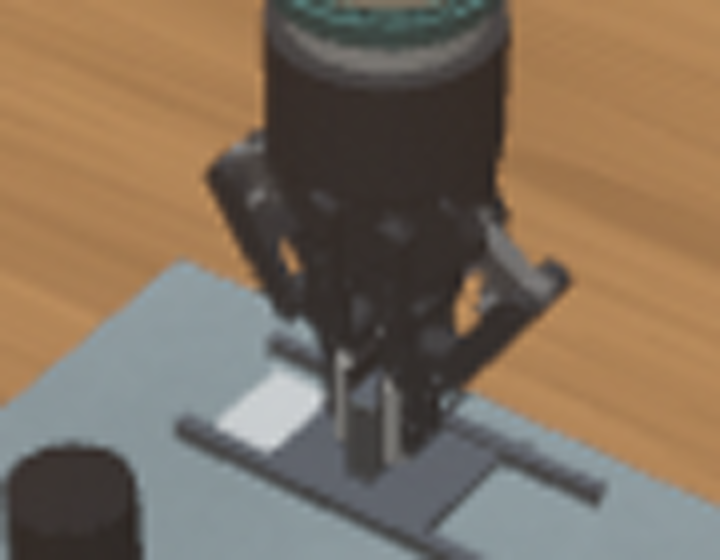

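View pics/kt.png

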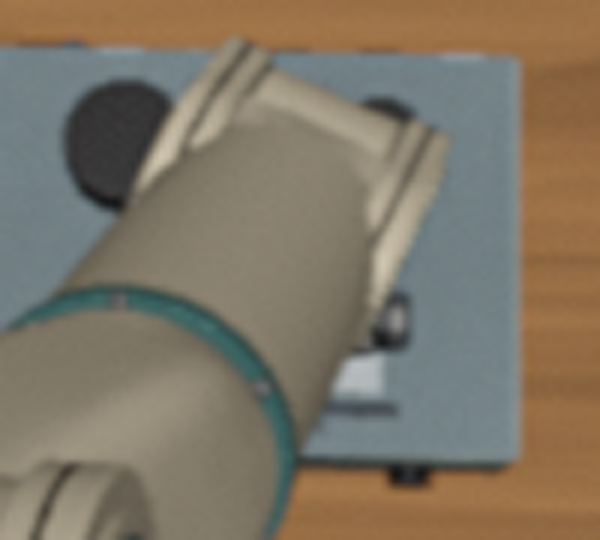

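Emit:
send_rows --targets '[[[0,-0.8,0],0,5],[[0,-1.8,0],0,5],[[0,-1.8,0],0,5],[[0,-1.8,0],0,5],[[0,-1.8,0],0,5],[[0,-1.8,0],0,5]]'

```text
time: 24.02
tcp_pos: [0.5339, -0.0493, 0.0825]
eef_rot: [0.002, 1.0, -0.008, 0.001]
ft_force: [-1.3, -6.1, 6.1]
width: 0.0108
```

Run:
```python
from h import *
shift([.5337,-.0487,.0825],-.8)
p=get_image('scene')
c=np.array([.5838,-.0464]);a=np.radians(-.8);R=np.array([[np.cos(a),-np.sin(a)],[np.sin(a),np.cos(a)]])
W=lambda x,y,z:[*(c+R@[x,y]),z]
g=p['img'].astype(float).mean(2)
ys=np.arange(-80,45,.5)
p0=dict(p);p0['img']=cv2.imread('pics/scene0.png')[:,:,::-1]; g0=p0['img'].astype(float).mean(2)
for x in(-.044,-.040,-.036,-.032):
    # shift pixel by scene bias (-.8,+1.2)
    uv=proj(p,[W(x,y/1000,.073) for y in ys])+[-.8,1.2]
    for nm,G in(('now',g),('start',g0)):
        v=map_coordinates(G,[uv[:,1],uv[:,0]],order=1);d=np.gradient(v)
        pk=[(ys[i],d[i].round(1)) for i in range(1,len(d)-1) if abs(d[i])>2.5 and abs(d[i])>=abs(d[i-1]) and abs(d[i])>abs(d[i+1])]
        print(x,nm,[(float(a),float(b)) for a,b in pk])
overlay(p,[(W(-.05,y/1000,.074),.001,(0,0,255)) for y in(-63,-35,-3,29)],(230,150,320,220),8,'l.png')
```

```text
tcp [ 0.5339 -0.0493  0.0825] yaw -0.92 tilt [ 0.003 -0.003 -1.   ] t 24.0167 F [-1.3 -6.1  6.1] w 10.8
shift [-0.2 -0.6  0. ] twist -0.1
-0.044 now [(-62.5, 4.8), (-37.0, -13.1), (-12.5, -3.4), (-1.0, 4.6), (30.0, 9.0)]
-0.044 start [(-69.5, -4.3), (-48.0, -4.5), (-32.5, 4.1), (-2.5, 9.0)]
-0.04 now [(-63.5, 5.6), (-36.5, -12.7), (-11.5, -2.7), (1.5, 3.0), (26.0, -3.4), (30.0, 8.6)]
-0.04 start [(-70.0, -4.3), (-45.0, -3.2), (-31.5, 2.7), (-7.0, -2.6), (-2.5, 7.9)]
-0.036 now [(-63.0, 5.5), (-36.5, -10.3), (26.0, -3.1), (30.0, 7.7)]
-0.036 start [(-69.5, -4.5), (-6.5, -2.6), (-2.0, 7.8)]
-0.032 now [(-74.5, -2.9), (-61.0, 7.8), (-54.0, 3.7), (-47.0, 3.5), (-40.5, 3.3), (-38.5, -7.1), (-36.0, -6.7), (30.0, 6.1)]
-0.032 start [(-74.5, -2.8), (-70.0, -3.7), (-5.5, -3.2), (-2.5, 8.1)]
```

View pics/l.png

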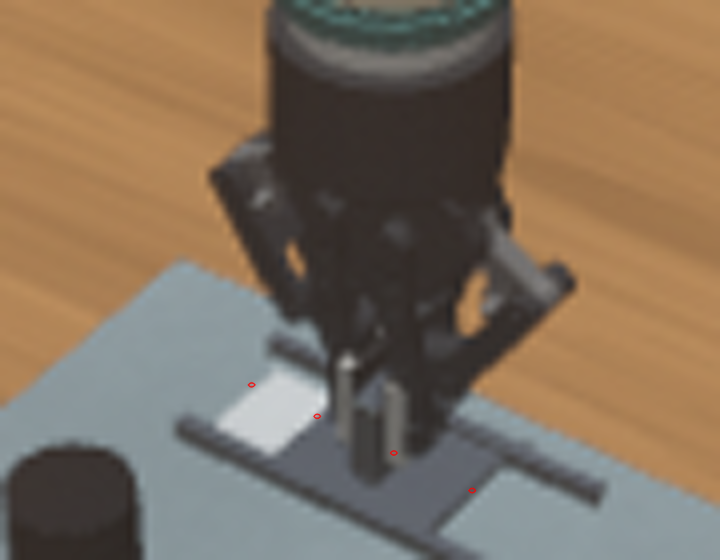

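Emit:
send_rows --targets '[[[0,0,0],0,5],[[0,0,0],0,5],[[0,0,0],0,5],[[0,0,0],0,5],[[0,0,0],0,5],[[0,0,0],0,5]]'

```text
time: 24.57
tcp_pos: [0.5339, -0.0493, 0.0825]
eef_rot: [0.002, 1.0, -0.008, 0.001]
ft_force: [-0.7, -5.8, 6.9]
width: 0.0107
```

Run:
```python
from h import *
shift([.5337,-.0487,.0825],-.8); print(abs(observe()['joint_vel']).max())
p=get_image('scene');save(p,'fin.png')
print('covS',silfit(p,(.6285,-.107),.07,.034,.022),'covL',silfit(p,(.629,.013),.07,.034,.03))
```

```text
tcp [ 0.5339 -0.0493  0.0825] yaw -0.92 tilt [ 0.003 -0.003 -1.   ] t 24.5667 F [-0.7 -5.8  6.9] w 10.7
shift [-0.2 -0.6  0. ] twist -0.1
0.001136701391289547
covS (array([-0.99,  1.34]), array([ 0.634, -0.106,  0.087]), np.int64(120), np.float64(0.28)) covL (array([-0.73,  1.43]), array([0.6341, 0.0143, 0.087 ]), np.int64(120), np.float64(0.29))
```

View pics/fin.png

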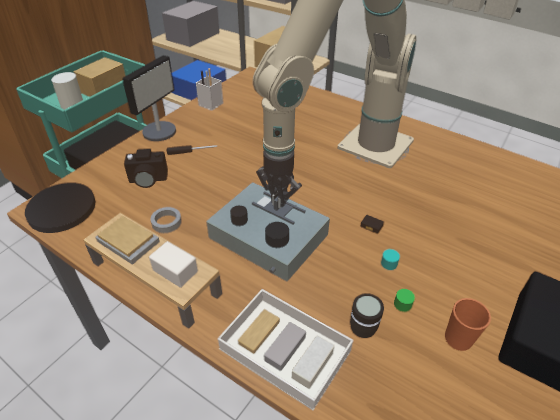

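The final view shows both covers on their ports at (239,215) and (277,235). The shutter is held half open with white visible at (264,203), and the bystanders look unmoved. Handing in.

```bash
python3 -c "
from plant import hand_in;print(hand_in())"
```

```text
the job is handed in; nothing more can be done
None
```

I put the large black cover on the large (left) port and the small black cover on the small (right) port, both pressed fully down and released. I then gripped the shutter tab, slid it to half travel, and handed in at about 24.6 s still holding it at 60 N.

**Last checks**
- **Covers:** each gripper height on release matched a rim resting on the box top. Neither cover moved while I worked the shutter.
- **Shutter travel:** the arm's own position gave 31.9 mm, and the plate edges in the picture gave about 32.4 to 33 mm, against 32 mm wanted. The pull was about 5.8 to 6.1 N, close to the expected 6.2 N.
- **Stillness:** the reading did not change over the last half second.
- **Bystanders:** they look unmoved in the final picture; I checked this by eye only.

**Disagreements**
- **Camera positions:** the two cameras disagreed by up to about 9 mm in x. I corrected for this using the covers held in the gripper, and both covers went onto their ports without resistance.
- **Half-travel line:** I could not check the white line against the middle black line, because the arm hid it in the top view.

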